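# Find the loose jig bolt and hold its guard cover open

### The job

One of the three bolts of the neck jig has come loose: with your fingertips tap down lightly on the heads of all three, from left to right, firmly enough to feel which one gives and sinks to its seat. Then take the loose bolt's yellow guard cover by its black tab, lift it more than halfway to upright and finish while still holding it open there, so that a colleague can get at the bolt; it springs shut if let go. Leave the other two covers shut and do not disturb the things lying around.

Things in the scene. Friction and masses are not known exactly. Their poses are not given: they have to be found in the camera images.
- neck_jig: Fixed jig: aluminium plate on plywood, 110 x 270 x 22 mm (spans x -45..+65 mm), with three grey bosses (38 mm high) along its y at +80, 0, -80 mm: bolt and yellow cover 1 = left, 2 = middle, 3 = right. Origin: on the worktop under the middle bolt's axis; x away from the robot, y left, z up, turned up to 0.35 rad.
- bolt_1_top (a point): Centre of the flat top of the left bolt's round dark head (22 mm diameter, brass-coloured spot on top), 61 mm above the worktop at the start. The head stands 15 mm above its cover, through the cover's 32 mm wide window. Moves with the bolt.
- bolt_1 (a joint): How far the left bolt has sunk, m: 0 at the start, at most 0.012. A tight bolt gives only about 1 mm per 8 N and comes back. The one loose bolt gives way to about 3 N, sinks 7 mm to its (equally stiff) seat and stays sunk when let go. Which one is loose varies and cannot be seen before tapping.
- cover_1 (a joint): Opening of the left bolt's guard cover, rad: 0 shut (level), grows as its front end is lifted, 1.57 upright, stop at 1.7. A light spring (0.04 N m shut, 0.1 N m at 1 rad) and its weight shut it whenever it is let go.
- cover_1_tab (a point): Centre of the left cover's black finger tab: upright disc, 26 mm diameter, 12 mm thick along jig y, on a 12 mm wide neck. Shut: 48 mm above the worktop, 58 mm in front (jig -x) of the bolt axis, past the plate's edge, nothing under it. Pinch it from above, fingers closing along jig y; it may pivot between them as the cover swings.
- cover_1_hinge (a point): Hinge axis (along jig y) of the left cover at mid-width: 35 mm behind the bolt axis (jig +x), 43 mm above the worktop. Shut, the tab's centre is 93 mm in front of it and 5 mm above. The cover is a yellow frame 6 mm thick, 46 mm wide.
- bolt_2_top (a point): Centre of the flat top of the middle bolt's round dark head (22 mm diameter, brass-coloured spot on top), 61 mm above the worktop at the start. The head stands 15 mm above its cover, through the cover's 32 mm wide window. Moves with the bolt.
- bolt_2 (a joint): How far the middle bolt has sunk, m: 0 at the start, at most 0.012. A tight bolt gives only about 1 mm per 8 N and comes back. The one loose bolt gives way to about 3 N, sinks 7 mm to its (equally stiff) seat and stays sunk when let go. Which one is loose varies and cannot be seen before tapping.
- cover_2 (a joint): Opening of the middle bolt's guard cover, rad: 0 shut (level), grows as its front end is lifted, 1.57 upright, stop at 1.7. A light spring (0.04 N m shut, 0.1 N m at 1 rad) and its weight shut it whenever it is let go.
- cover_2_tab (a point): Centre of the middle cover's black finger tab: upright disc, 26 mm diameter, 12 mm thick along jig y, on a 12 mm wide neck. Shut: 48 mm above the worktop, 58 mm in front (jig -x) of the bolt axis, past the plate's edge, nothing under it. Pinch it from above, fingers closing along jig y; it may pivot between them as the cover swings.
- cover_2_hinge (a point): Hinge axis (along jig y) of the middle cover at mid-width: 35 mm behind the bolt axis (jig +x), 43 mm above the worktop. Shut, the tab's centre is 93 mm in front of it and 5 mm above. The cover is a yellow frame 6 mm thick, 46 mm wide.
- bolt_3_top (a point): Centre of the flat top of the right bolt's round dark head (22 mm diameter, brass-coloured spot on top), 61 mm above the worktop at the start. The head stands 15 mm above its cover, through the cover's 32 mm wide window. Moves with the bolt.
- bolt_3 (a joint): How far the right bolt has sunk, m: 0 at the start, at most 0.012. A tight bolt gives only about 1 mm per 8 N and comes back. The one loose bolt gives way to about 3 N, sinks 7 mm to its (equally stiff) seat and stays sunk when let go. Which one is loose varies and cannot be seen before tapping.
- cover_3 (a joint): Opening of the right bolt's guard cover, rad: 0 shut (level), grows as its front end is lifted, 1.57 upright, stop at 1.7. A light spring (0.04 N m shut, 0.1 N m at 1 rad) and its weight shut it whenever it is let go.
- cover_3_tab (a point): Centre of the right cover's black finger tab: upright disc, 26 mm diameter, 12 mm thick along jig y, on a 12 mm wide neck. Shut: 48 mm above the worktop, 58 mm in front (jig -x) of the bolt axis, past the plate's edge, nothing under it. Pinch it from above, fingers closing along jig y; it may pivot between them as the cover swings.
- cover_3_hinge (a point): Hinge axis (along jig y) of the right cover at mid-width: 35 mm behind the bolt axis (jig +x), 43 mm above the worktop. Shut, the tab's centre is 93 mm in front of it and 5 mm above. The cover is a yellow frame 6 mm thick, 46 mm wide.
- machine_head_5: Bystander: white guitar machine head, 48 x 31 x 33 mm, loose beyond the jig. Origin under its centre.
- marker: Bystander: white and red marker pen, 17 x 135 x 16 mm, lying loose between robot and jig. Origin under its centre.
- hex_key: Bystander: small black hex key, 24 x 77 x 4 mm, lying loose in front and left of the jig. Origin under its centre.

How it is judged:
On the way, in this order (a step that is already met when the one before it is completed fails the run):
1. the left bolt's head is tapped with the fingers (more than 3 N) (contact force between the fingers and bolt_1 above 3 N).
2. the middle bolt's head is tapped with the fingers (more than 3 N) (contact force between the fingers and bolt_2 above 3 N).
3. the right bolt's head is tapped with the fingers (more than 3 N) (contact force between the fingers and bolt_3 above 3 N).
At the end, for the whole second after the job is handed in: The loose bolt is sunk by more than 5 mm (the two tight ones by less than 3 mm), its own cover is open by more than 0.7 rad (40 degrees), at rest (below 0.2 rad/s) and borne by the fingers (more than 0.4 N on it); the other two covers are shut to within 0.1 rad (((value of joint bolt_1 above 0.005 m and value of joint cover_1 above 0.7 rad and contact force between the fingers and cover_1 above 0.4 N and velocity of joint cover_1 between -0.2 and 0.2 rad/s and value of joint each of cover_2, cover_3 below 0.1 rad and value of joint each of bolt_2, bolt_3 below 0.003 m) or (value of joint bolt_2 above 0.005 m and value of joint cover_2 above 0.7 rad and contact force between the fingers and cover_2 above 0.4 N and velocity of joint cover_2 between -0.2 and 0.2 rad/s and value of joint each of cover_1, cover_3 below 0.1 rad and value of joint each of bolt_1, bolt_3 below 0.003 m) or (value of joint bolt_3 above 0.005 m and value of joint cover_3 above 0.7 rad and contact force between the fingers and cover_3 above 0.4 N and velocity of joint cover_3 between -0.2 and 0.2 rad/s and value of joint each of cover_1, cover_2 below 0.1 rad and value of joint each of bolt_1, bolt_2 below 0.003 m))); the arm keeps its last pose, push and grip.
It fails at once if a bolt is hit or pressed by the robot with more than 45 N (contact force between the fingers and bolt_1 above 45 N or contact force between the fingers and bolt_2 above 45 N or contact force between the fingers and bolt_3 above 45 N).
It fails at once if the cover of a bolt that has not sunk is lifted by more than 0.3 rad ((value of joint cover_1 above 0.3 rad and value of joint bolt_1 below 0.003 m) or (value of joint cover_2 above 0.3 rad and value of joint bolt_2 below 0.003 m) or (value of joint cover_3 above 0.3 rad and value of joint bolt_3 below 0.003 m)).
It fails at once if a bystander (machine head, marker, hex key) is moved by more than 30 mm (distance of any of machine_head_5, marker, hex_key from where it was at the start of the episode above 0.03 m).
It also fails if it takes over 42 s, if anything falls off the work surface, if the arm or the gripper's body presses on something with over 40 N, if the wrist force passes 120 N, or if a joint passes its speed limit or range.

### The arm

A 6-joint arm with a two-finger parallel gripper is mounted at the origin on a cart in front of the work surface, level with it; the furniture and walls round the work are solid. World frame = base frame: x ahead of the robot, y to its left, z up, the work surface at z = 0. Lengths are in m, angles in rad, forces in N, time in s.
With the tool pointing down it reaches from about 0.275 to 0.875 m from the base axis. Payload 12.5 kg.
Tool frame: the origin (TCP) lies on the centre line of the jaws, within the pads' length; the fingertips stand 25 mm ahead of it and the grasp point (between the pads) lies 6 mm ahead of it (manip.finger_overhang is the distance from the TCP to the fingertips, in m); z points along the fingers, y is the line along which they close (so a half turn about z gives the same grasp; the last joint's range is limited). The gripper opens to 85 mm and grips with 20 to 120 N. Pads are 22 mm wide; open, the fingers measure 114 mm over their backs; the gripper's body (76 mm by 85 mm) begins 54 mm behind the grasp point. The pads swing forward as they close: fully open they stand 13 mm farther back than shut.
Start: joints at [-1.408, 0.351, 1.652, -0, 1.139, -0.085], TCP at [0.135, -0.533, 0.256] pointing down, gripper open.
Joint ranges: [-2.75, 2.75], [-0.79, 2.1], [0.01, 2.65], [-1.57, 4.71], [0.07, 3.14], [-2.87, 2.87]. Speed limits (rad/s): [2.22, 2.22, 2.79, 3.14, 3.14, 3.14].

### API

Orientations are given as a rotation vector (axis times angle).
In Python, from rig import manip gives the robot as it stands.
- The arm moves only by the shell command python3 -m inch 'ROWS' [FORCE]. ROWS is JSON, a list of rows, each an object with "delta_pos": the shift along the tool's x, y, z in units of 50 mm (1.0 is 50 mm), a list of three; "twist": the turn, a rotation vector about the tool's x, y, z in units of 6 degrees (1.0 is 6 degrees), a list of three; "gripper": the opening, from 0 (shut) to 1 (fully open). A call has 1 to 8 rows; each row is the pose to reach, as a shift and turn from the pose commanded when the call began, along the tool's axes at that moment; what a row does not reach only later rows make up. A row lasts 1/10 s, in which the tool goes at most 50 mm and 8.59 degrees, less where a joint would pass 70% of its speed; a pose out of reach is approached as far as the arm can. A call with a gripper value outside its range is refused whole. The fingers move at their own pace and stop on an object; FORCE is the grip in N (left out, the last holds). Time passes only in rows, so rows that repeat a pose let the fingers close. It gives the time, the measured TCP pose, the force, the opening and the grip force at its end, in the units of the state.
- manip.observe(): the state, without advancing time (a new reading comes with each control period).
- manip.capture(name): name is "side" or "top" or "wrist"; returns (picture, depth): 420x560x3 uint8, red, green, blue; 420x560 float32, m along the optical axis (not along the pixel's ray), 0 where there is no reading.
- manip.camera_params(name): a dict with "fx", "fy", "cx", "cy" (pixels), "k1" (the pictures are not rectified: a ray, as slopes to the right and down, at radius r is drawn at 1 + k1 r^2 times it, then the intrinsics apply), "R" (3x3) and "t" (3): a world point X has camera coordinates R X + t. Camera axes: x right, y down, z forward; pixel columns grow to the right and rows downward; lengths in m; the calibration is good to about 2 mm. A picture is of the moment at which its call begins: read the wrist's pose just before it. camera_params takes no time and is no camera call; for the wrist camera it gives the pose at the moment of the call.
- manip.hand_in(): hands the job in; it is judged then, once.
The state is a dict: "clock": time; "joint_positions": joint angles; "joint_vel": joint speeds; "joint_efforts": joint torques, N m; "tcp_pos": TCP position; "tool_rot": TCP orientation; "contact_force": force on the tool from outside, world axes, zero at the start; "torque": the same for the moment, N m; "opening": finger opening in m; "finger_force": force on a finger pad.
Only numpy, scipy, OpenCV 4.12 (cv2) and the standard library are available. Lean on these libraries where they do the work, as an engineer would, in place of code of your own. Each camera call takes 0.05 s, during which the arm holds its last target. There are 200 camera calls.

## Working session

There is one attempt and no reset: what is moved stays moved. The work goes in short steps, Python scripts to look and compute and a shell command to move; the robot and the scene stay as the last step left them, time stands still between calls to the robot, and variables do not carry over. Pictures are saved under pics/ and viewed, at most 10 in all, crops included, and the job is handed in when it is done.

```bash
ls; mkdir -p pics; python3 - <<'E'
from rig import manip
import cv2
print(manip.observe())
for n in ("top","side"):
    p,d=manip.capture(n); cv2.imwrite(f"pics/{n}0.png",p[:,:,::-1])
    print(n,manip.camera_params(n))
E
```

```text
pics
{'clock': 0.0, 'joint_positions': array([-1.40759537e+00,  3.51244238e-01,  1.65241161e+00, -1.51146568e-05,
        1.13912806e+00, -8.45828714e-02]), 'joint_vel': array([ 9.77198377e-04,  4.11762442e-04,  9.06874449e-04,  1.22175261e-03,
        1.09251925e-03, -5.87723013e-05]), 'joint_efforts': array([-3.67619359e-03, -5.06107128e+01, -2.91408437e+01, -3.10825908e-04,
        4.46930804e-03, -3.52492452e-05]), 'tcp_pos': array([ 0.13487218, -0.53289436,  0.25575877]), 'tool_rot': array([-3.11633109e+00, -3.88085832e-01,  9.50425840e-05]), 'contact_force': array([ 0.36989892,  0.34407798, -0.1065606 ]), 'torque': array([ 0.02537396, -0.01518884,  0.02840491]), 'finger_force': 0.0, 'opening': 0.0856542728974558}
top {'fx': 454.17218796942086, 'fy': 454.17218796942086, 'cx': 280.85896484693365, 'cy': 208.01229276100545, 'k1': 0.04968991457126493, 'R': array([[-0.00543656, -0.99994414,  0.00906384],
       [-0.98365507,  0.00371619, -0.18002471],
       [ 0.17998097, -0.00989441, -0.98362033]]), 't': array([-0.17807734,  0.55723291,  0.80306547])}
side {'fx': 503.66932960389636, 'fy': 503.66932960389636, 'cx': 281.5876284356576, 'cy': 210.51114642559835, 'k1': -0.006936881627719553, 'R': array([[-0.99556853, -0.09166711,  0.02098656],
       [-0.05743824,  0.41604712, -0.90752722],
       [ 0.074459  , -0.90471097, -0.41946861]]), 't': array([0.49500737, 0.15594718, 0.85906593])}
```

View pics/top0.png

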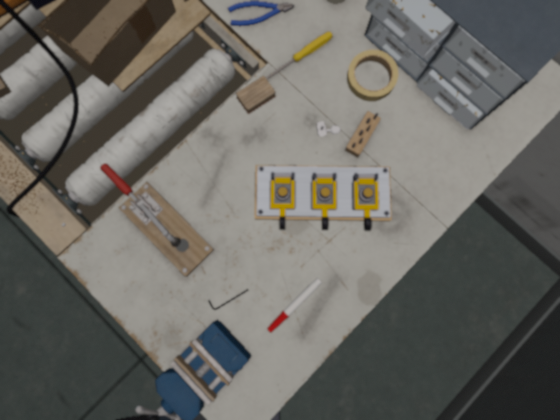

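View pics/side0.png

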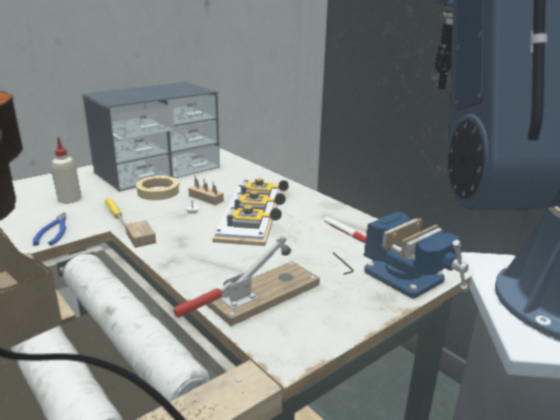

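The top view shows the three yellow covers at about (283,193), (325,193) and (367,193), with black tabs below them at row 224. The marker is near (295,305) and the hex key near (230,298). The side view agrees. Next I cast rays onto planes at the known heights.

```bash
cat > h.py <<'E'
from rig import manip
import cv2, numpy as np
from scipy.spatial.transform import Rotation as Ro
def ray(c,uv):
    K=np.array([[c['fx'],0,c['cx']],[0,c['fy'],c['cy']],[0,0,1]])
    s=cv2.undistortPoints(np.array([[uv]],float),K,np.array([c['k1'],0,0,0.]))[0,0]
    R=np.array(c['R']);return -R.T@c['t'], R.T@np.array([s[0],s[1],1])
def onz(c,uv,z):
    o,d=ray(c,uv);return o+d*(z-o[2])/d[2]
def proj(c,X):
    p=np.array(c['R'])@X+c['t'];s=p[:2]/p[2];s=s*(1+c['k1']*(s@s));return s*[c['fx'],c['fy']]+[c['cx'],c['cy']]
def blobs(m,amin):
    n,l,st,ce=cv2.connectedComponentsWithStats(m.astype(np.uint8));return [(ce[i],st[i]) for i in range(1,n) if st[i,4]>=amin]
def go(P):  # tool-frame units from current pose to world TCP point P
    s=manip.observe();R=Ro.from_rotvec(s['tool_rot']).as_matrix();return R.T@(np.array(P)-s['tcp_pos'])/.05
E
python3 - <<'E'
from h import *
c=manip.camera_params("top")
p=cv2.imread("pics/top0.png");h=cv2.cvtColor(p,cv2.COLOR_BGR2HSV)
m=(h[...,0]>18)&(h[...,0]<32)&(h[...,1]>150)&(h[...,2]>110)
for ce,st in blobs(m,100): 
    print('yellow',ce.round(1),st,onz(c,ce,.046).round(4))
r=np.s_[212:235,265:385]
m=np.zeros(p.shape[:2],bool);m[r]=h[r][...,2]<60
for ce,st in blobs(m,15): print('tab',ce.round(1),st,onz(c,ce,.052).round(4))
sub=p[170:240,250:400];cv2.imwrite("pics/c1.png",cv2.resize(sub,None,fx=5,fy=5,interpolation=cv2.INTER_CUBIC))
E
```

```text
yellow [312.7  46. ] [294  33  38  28 314] [ 0.8886 -0.2467  0.046 ]
yellow [282.1 195. ] [271 178  23  39 372] [ 0.5826 -0.1833  0.046 ]
yellow [324.1 195.2] [313 178  23  39 381] [ 0.582  -0.2632  0.046 ]
yellow [365.4 195.8] [354 179  24  39 369] [ 0.5803 -0.3417  0.046 ]
tab [281.6 223.1] [280 218   5  11  43] [ 0.5276 -0.1819  0.052 ]
tab [324.9 222.9] [323 218   5  11  52] [ 0.5276 -0.2628  0.052 ]
tab [367.4 223.9] [365 219   6  11  62] [ 0.5256 -0.3422  0.052 ]
```

View pics/c1.png

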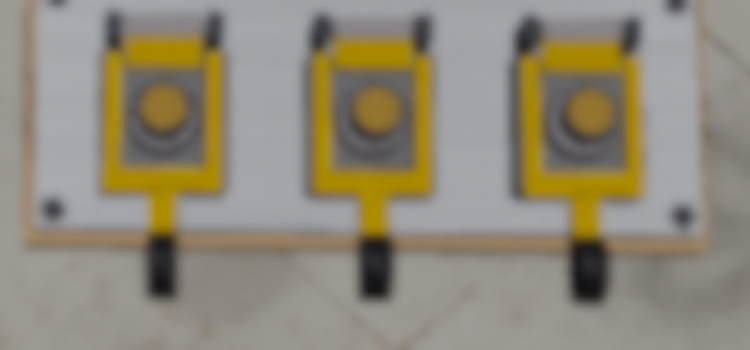

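```bash
cat > m.py <<'E'
from h import *
c=manip.camera_params("top")
B=[onz(c,u,.061) for u in [(282.4,191.6),(325.4,191.8),(368,192.2)]]
if __name__=="__main__":
    print(np.round(B,4), manip.finger_overhang)
    v=B[0]-B[2]; yaw=np.arctan2(-v[0],v[1]); print('yaw',yaw,np.linalg.norm(v))
    s=manip.observe();R=Ro.from_rotvec(s['tool_rot'])
    # target: tool x = jig x, z down
    T=Ro.from_euler('z',yaw)*Ro.from_euler('x',np.pi)
    print('twist units',np.degrees((R.inv()*T).as_rotvec())/6, R.as_matrix().round(3))
    print('to above b1',go(B[0]+[0,0,.025+.04]))
    for n,u in dict(marker=(295,305),hex=(230,298)).items(): print(n,onz(c,u,.005).round(3))
E
python3 m.py
```

```text
[[ 0.5859 -0.1836  0.061 ]
 [ 0.5852 -0.2641  0.061 ]
 [ 0.5841 -0.3438  0.061 ]] 0.025
yaw -0.01096656347150762 0.160210862258962
twist units [-9.63266602e-03  7.39721389e-04  2.47121757e+00] [[ 0.969  0.245 -0.   ]
 [ 0.245 -0.969  0.001]
 [ 0.    -0.001 -1.   ]]
to above b1 [10.4580481  -4.55807834  2.60156252]
marker [ 0.377 -0.207  0.005]
hex [ 0.391 -0.083  0.005]
```

```bash
python3 -m inch '[{"delta_pos":[0.9,-0.4,0.1],"twist":[0,0,0.6],"gripper":0},{"delta_pos":[1.8,-0.8,0.2],"twist":[0,0,1.2],"gripper":0},{"delta_pos":[2.6,-1.2,0.3],"twist":[0,0,1.8],"gripper":0},{"delta_pos":[3.5,-1.5,0.4],"twist":[0,0,2.47],"gripper":0},{"delta_pos":[4.4,-1.9,0.5],"twist":[0,0,2.47],"gripper":0},{"delta_pos":[5.3,-2.3,0.6],"twist":[0,0,2.47],"gripper":0},{"delta_pos":[6.1,-2.7,0.7],"twist":[0,0,2.47],"gripper":0},{"delta_pos":[7,-3,0.8],"twist":[0,0,2.47],"gripper":0}]' 40; python3 m.py | grep -E "twist|above"
```

```text
clock: 0.9
tcp_pos: [0.4384, -0.3002, 0.216]
tool_rot: [-3.141, 0.017, 0.001]
contact_force: [0.9, -1.5, -0.4]
opening: 0.0
finger_force: 0.0
twist units [-0.00321671  0.00540901  0.0021904 ] [[ 1.    -0.011 -0.001]
to above b1 [ 2.92608226 -2.36190336  1.79827748]
```

```bash
python3 -m inch '[{"delta_pos":[0.7,-0.5,0],"twist":[0,0,0],"gripper":0},{"delta_pos":[1.3,-1,0.3],"twist":[0,0,0],"gripper":0},{"delta_pos":[2,-1.6,0.8],"twist":[0,0,0],"gripper":0},{"delta_pos":[2.6,-2.1,1.3],"twist":[0,0,0],"gripper":0},{"delta_pos":[2.8,-2.3,1.8],"twist":[0,0,0],"gripper":0},{"delta_pos":[2.8,-2.3,1.8],"twist":[0,0,0],"gripper":0}]'
python3 - <<'E'
from m import *
print(go(B[0]+[0,0,.065]))
c=manip.camera_params("wrist");p,d=manip.capture("wrist");print([proj(c,b).round(0) for b in B]);cv2.imwrite("pics/w1.png",p[:,:,::-1])
E
```

```text
clock: 1.5
tcp_pos: [0.578, -0.1862, 0.1227]
tool_rot: [-3.139, 0.013, 0.009]
contact_force: [0.2, 0.5, 0.8]
opening: 0.0001
finger_force: 0.0
[ 0.15652028 -0.05375646 -0.06764173]
[array([273., 215.]), array([426., 215.]), array([568., 215.])]
```

View pics/w1.png

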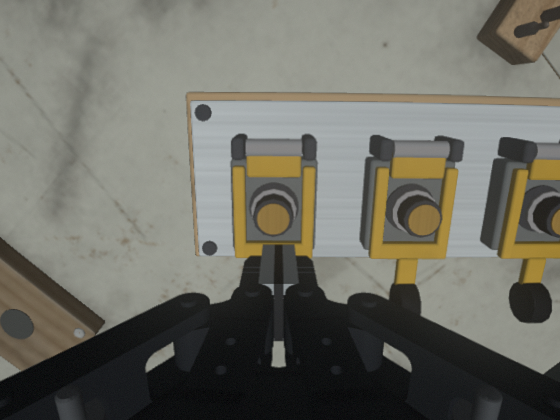

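```bash
python3 -m inch '[{"delta_pos":[0.08,-0.03,0.2],"twist":[0,0,0],"gripper":0},{"delta_pos":[0.16,-0.05,0.4],"twist":[0,0,0],"gripper":0},{"delta_pos":[0.16,-0.05,0.6],"twist":[0,0,0],"gripper":0},{"delta_pos":[0.16,-0.05,0.66],"twist":[0,0,0],"gripper":0},{"delta_pos":[0.16,-0.05,0.7],"twist":[0,0,0],"gripper":0},{"delta_pos":[0.16,-0.05,0.74],"twist":[0,0,0],"gripper":0},{"delta_pos":[0.16,-0.05,0.76],"twist":[0,0,0],"gripper":0},{"delta_pos":[0.16,-0.05,0.76],"twist":[0,0,0],"gripper":0}]'
```

```text
clock: 2.35
tcp_pos: [0.5867, -0.1861, 0.0884]
tool_rot: [3.141, -0.017, 0.0]
contact_force: [-0.8, 0.7, -0.6]
opening: -0.0
finger_force: 0.0
```

```bash
python3 -m inch '[{"delta_pos":[0,0.0,0.03],"twist":[0,0,0],"gripper":0},{"delta_pos":[0,0,0.05],"twist":[0,0,0],"gripper":0},{"delta_pos":[0,0,0.07],"twist":[0,0,0],"gripper":0},{"delta_pos":[0,0,0.07],"twist":[0,0,0],"gripper":0}]'
```

```text
clock: 2.75
tcp_pos: [0.5867, -0.186, 0.0848]
tool_rot: [-3.142, 0.017, -0.0]
contact_force: [-0.1, -1.0, 0.9]
opening: 0.0
finger_force: 0.0
```

```bash
python3 -m inch '[{"delta_pos":[0,0.0,0.02],"twist":[0,0,0],"gripper":0},{"delta_pos":[0,0,0.02],"twist":[0,0,0],"gripper":0}]'
```

```text
clock: 2.95
tcp_pos: [0.5867, -0.186, 0.0841]
tool_rot: [3.141, -0.017, 0.0]
contact_force: [-1.5, 1.0, 4.3]
opening: 0.0001
finger_force: 2.3
```

```bash
python3 -m inch '[{"delta_pos":[0,0.0,0.02],"twist":[0,0,0],"gripper":0},{"delta_pos":[0,0,0.04],"twist":[0,0,0],"gripper":0},{"delta_pos":[0,0,0.04],"twist":[0,0,0],"gripper":0}]'
```

```text
clock: 3.25
tcp_pos: [0.5868, -0.1861, 0.0829]
tool_rot: [3.141, -0.017, 0.0]
contact_force: [-5.8, 1.4, 11.9]
opening: 0.0002
finger_force: 6.5
```

Bolt 1 is stiff: 12 N after about 1.5 mm. On to bolt 2.

```bash
python3 -m inch '[{"delta_pos":[0,0,-0.2],"twist":[0,0,0],"gripper":0},{"delta_pos":[0,0.4,-0.4],"twist":[0,0,0],"gripper":0},{"delta_pos":[0,0.9,-0.4],"twist":[0,0,0],"gripper":0},{"delta_pos":[0,1.4,-0.4],"twist":[0,0,0],"gripper":0},{"delta_pos":[0,1.6,-0.25],"twist":[0,0,0],"gripper":0},{"delta_pos":[0,1.6,-0.12],"twist":[0,0,0],"gripper":0},{"delta_pos":[0,1.6,-0.08],"twist":[0,0,0],"gripper":0},{"delta_pos":[0,1.6,-0.08],"twist":[0,0,0],"gripper":0}]'; python3 -c "
from m import *
print(go(B[1]+[0,0,.025]))"
```

```text
clock: 4.05
tcp_pos: [0.5857, -0.2648, 0.0851]
tool_rot: [-3.141, 0.016, 0.002]
contact_force: [-0.3, -0.5, 0.3]
opening: 0.0003
finger_force: 0.0
[-0.00943091 -0.01395841 -0.01815375]
```

```bash
python3 -m inch '[{"delta_pos":[0,0.0,0.02],"twist":[0,0,0],"gripper":0},{"delta_pos":[0,0,0.04],"twist":[0,0,0],"gripper":0},{"delta_pos":[0,0,0.06],"twist":[0,0,0],"gripper":0},{"delta_pos":[0,0,0.06],"twist":[0,0,0],"gripper":0}]'
```

```text
clock: 4.45
tcp_pos: [0.586, -0.2658, 0.0829]
tool_rot: [3.141, -0.017, 0.0]
contact_force: [-0.7, 1.7, 1.1]
opening: 0.0003
finger_force: 0.4
```

```bash
python3 -m inch '[{"delta_pos":[0,0.0,0.02],"twist":[0,0,0],"gripper":0},{"delta_pos":[0,0,0.04],"twist":[0,0,0],"gripper":0},{"delta_pos":[0,0,0.04],"twist":[0,0,0],"gripper":0}]'
```

```text
clock: 4.75
tcp_pos: [0.5859, -0.2661, 0.0807]
tool_rot: [3.141, -0.017, 0.0]
contact_force: [1.2, 0.5, 1.5]
opening: -0.0001
finger_force: 0.4
```

```bash
python3 -m inch '[{"delta_pos":[0,0.0,0.02],"twist":[0,0,0],"gripper":0},{"delta_pos":[0,0,0.04],"twist":[0,0,0],"gripper":0},{"delta_pos":[0,0,0.06],"twist":[0,0,0],"gripper":0},{"delta_pos":[0,0,0.07],"twist":[0,0,0],"gripper":0},{"delta_pos":[0,0,0.07],"twist":[0,0,0],"gripper":0}]'
```

```text
clock: 5.25
tcp_pos: [0.5859, -0.2661, 0.0775]
tool_rot: [3.141, -0.017, 0.0]
contact_force: [-0.4, 0.9, 5.0]
opening: -0.0
finger_force: 2.2
```

```bash
python3 -m inch '[{"delta_pos":[0,0.0,0.02],"twist":[0,0,0],"gripper":0},{"delta_pos":[0,0,0.02],"twist":[0,0,0],"gripper":0}]'
```

```text
clock: 5.45
tcp_pos: [0.5859, -0.2661, 0.0768]
tool_rot: [3.141, -0.017, 0.0]
contact_force: [-2.1, 1.4, 7.2]
opening: -0.0001
finger_force: 3.8
```

Bolt 2 gave way and sank about 7 mm to its seat, so it is the loose one. Bolt 3 still has to be tapped.

```bash
python3 -m inch '[{"delta_pos":[0,0,-0.3],"twist":[0,0,0],"gripper":0},{"delta_pos":[0,0.3,-0.55],"twist":[0,0,0],"gripper":0},{"delta_pos":[0,0.8,-0.55],"twist":[0,0,0],"gripper":0},{"delta_pos":[0,1.3,-0.55],"twist":[0,0,0],"gripper":0},{"delta_pos":[0,1.57,-0.4],"twist":[0,0,0],"gripper":0},{"delta_pos":[0,1.57,-0.25],"twist":[0,0,0],"gripper":0},{"delta_pos":[0,1.57,-0.18],"twist":[0,0,0],"gripper":0},{"delta_pos":[0,1.57,-0.18],"twist":[0,0,0],"gripper":0}]'; python3 -c "
from m import *
print(go(B[2]+[0,0,.025]))"
```

```text
clock: 6.25
tcp_pos: [0.5847, -0.3436, 0.0846]
tool_rot: [-3.141, 0.016, 0.002]
contact_force: [0.1, 0.5, 0.6]
opening: -0.0001
finger_force: 0.2
[-0.0124976   0.00336239 -0.02739594]
```

```bash
python3 -m inch '[{"delta_pos":[0,0.0,0.02],"twist":[0,0,0],"gripper":0},{"delta_pos":[0,0,0.04],"twist":[0,0,0],"gripper":0},{"delta_pos":[0,0,0.06],"twist":[0,0,0],"gripper":0},{"delta_pos":[0,0,0.06],"twist":[0,0,0],"gripper":0}]'
```

```text
clock: 6.65
tcp_pos: [0.585, -0.3436, 0.0833]
tool_rot: [-3.141, 0.016, 0.001]
contact_force: [-5.4, 2.1, 10.9]
opening: -0.0002
finger_force: 5.6
```

Bolt 3 is tight as well (11 N). Now I lift, open the gripper partly and go above tab 2.

```bash
python3 -m inch '[{"delta_pos":[0,0,-0.5],"twist":[0,0,0],"gripper":0},{"delta_pos":[-0.1,0,-0.95],"twist":[0,0,0],"gripper":0.3},{"delta_pos":[-0.4,-0.5,-1.1],"twist":[0,0,0],"gripper":0.5},{"delta_pos":[-0.7,-1,-1.1],"twist":[0,0,0],"gripper":0.5},{"delta_pos":[-1,-1.5,-1.1],"twist":[0,0,0],"gripper":0.5},{"delta_pos":[-1.15,-1.6,-1.1],"twist":[0,0,0],"gripper":0.5},{"delta_pos":[-1.15,-1.6,-1.1],"twist":[0,0,0],"gripper":0.5}]'
python3 - <<'E'
from m import *
c=manip.camera_params("wrist");p,d=manip.capture("wrist");cv2.imwrite("pics/w2.png",p[:,:,::-1])
T=np.array([.5272,-.2635,.048]);print(proj(c,T),[proj(c,b) for b in B],go(T+[0,0,.006]))
E
```

```text
clock: 7.35
tcp_pos: [0.528, -0.2629, 0.1374]
tool_rot: [-3.141, 0.015, 0.001]
contact_force: [0.1, -0.1, 0.0]
opening: 0.0427
finger_force: 0.0
[278.89088438 214.92996325] [array([127.89028247, 118.87925935]), array([279.01793962, 117.73439163]), array([428.67518293, 119.05739631])] [-0.03067282 -0.00538334  1.67109638]
```

View pics/w2.png

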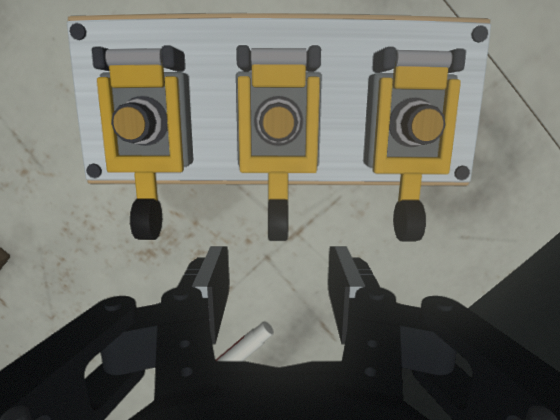

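Tab 2 shows at (278,220), centred between the fingers, and bolt 2 is visibly sunk. I descend and pinch.

```bash
python3 -m inch '[{"delta_pos":[-0.03,0,0.5],"twist":[0,0,0],"gripper":0.5},{"delta_pos":[-0.03,0,0.9],"twist":[0,0,0],"gripper":0.5},{"delta_pos":[-0.03,0,1.3],"twist":[0,0,0],"gripper":0.5},{"delta_pos":[-0.03,0,1.67],"twist":[0,0,0],"gripper":0.5},{"delta_pos":[-0.03,0,1.67],"twist":[0,0,0],"gripper":0.2},{"delta_pos":[-0.03,0,1.67],"twist":[0,0,0],"gripper":0},{"delta_pos":[-0.03,0,1.67],"twist":[0,0,0],"gripper":0},{"delta_pos":[-0.03,0,1.67],"twist":[0,0,0],"gripper":0}]' 30
```

```text
clock: 8.2
tcp_pos: [0.5272, -0.2629, 0.0544]
tool_rot: [-3.14, 0.018, 0.0]
contact_force: [2.5, 9.6, -4.4]
opening: 0.0114
finger_force: 35.3
```

```bash
python3 -m inch '[{"delta_pos":[0.01,-0.01,-0.14],"twist":[0,0,0],"gripper":0},{"delta_pos":[0.04,-0.02,-0.28],"twist":[0,0,0],"gripper":0},{"delta_pos":[0.07,-0.02,-0.41],"twist":[0,0,0],"gripper":0},{"delta_pos":[0.11,-0.02,-0.55],"twist":[0,0,0],"gripper":0},{"delta_pos":[0.11,-0.02,-0.55],"twist":[0,0,0],"gripper":0}]' 25
```

```text
clock: 8.7
tcp_pos: [0.533, -0.2628, 0.0826]
tool_rot: [-3.141, 0.017, -0.002]
contact_force: [0.8, 5.0, -2.4]
opening: 0.0116
finger_force: 34.4
```

```bash
python3 -m inch '[{"delta_pos":[0.06,-0.01,-0.12],"twist":[0,0,0],"gripper":0},{"delta_pos":[0.12,-0.01,-0.25],"twist":[0,0,0],"gripper":0},{"delta_pos":[0.19,-0.02,-0.37],"twist":[0,0,0],"gripper":0},{"delta_pos":[0.27,-0.02,-0.48],"twist":[0,0,0],"gripper":0},{"delta_pos":[0.36,-0.02,-0.59],"twist":[0,0,0],"gripper":0},{"delta_pos":[0.46,-0.02,-0.69],"twist":[0,0,0],"gripper":0},{"delta_pos":[0.56,-0.02,-0.78],"twist":[0,0,0],"gripper":0},{"delta_pos":[0.67,-0.02,-0.87],"twist":[0,0,0],"gripper":0}]'
```

```text
clock: 9.5
tcp_pos: [0.5661, -0.2628, 0.1252]
tool_rot: [3.141, -0.017, -0.0]
contact_force: [-0.9, -5.1, -7.8]
opening: 0.0115
finger_force: 31.8
```

```bash
python3 -m inch '[{"delta_pos":[0.12,0,-0.08],"twist":[0,0,0],"gripper":0},{"delta_pos":[0.24,0,-0.14],"twist":[0,0,0],"gripper":0},{"delta_pos":[0.32,0,-0.18],"twist":[0,0,0],"gripper":0},{"delta_pos":[0.32,0,-0.18],"twist":[0,0,0],"gripper":0},{"delta_pos":[0.32,0,-0.18],"twist":[0,0,0],"gripper":0}]'
python3 - <<'E'
from m import *
p,d=manip.capture("side");cv2.imwrite("pics/s2.png",cv2.resize(p[130:270,170:350,::-1],None,fx=4,fy=4,interpolation=cv2.INTER_CUBIC))
p,d=manip.capture("wrist");cv2.imwrite("pics/w3.png",p[:,:,::-1])
E
```

```text
clock: 10.0
tcp_pos: [0.5822, -0.2631, 0.1344]
tool_rot: [3.141, -0.017, 0.001]
contact_force: [-1.5, -5.5, -3.3]
opening: 0.0117
finger_force: 32.0
```

View pics/s2.png

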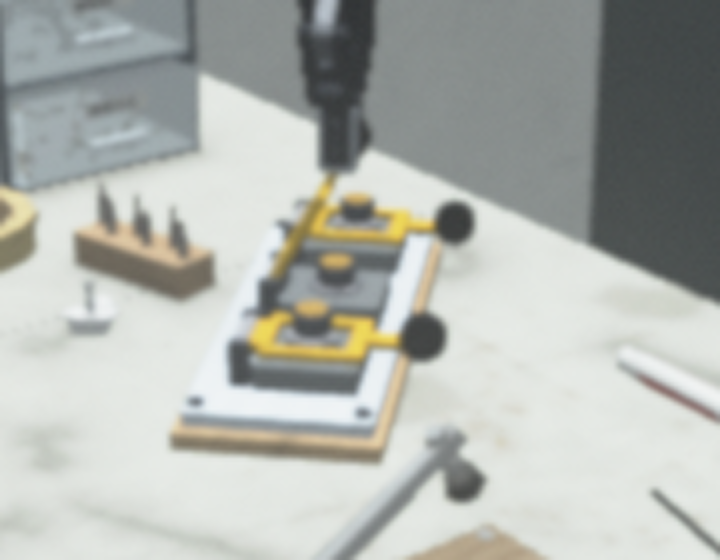

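View pics/w3.png

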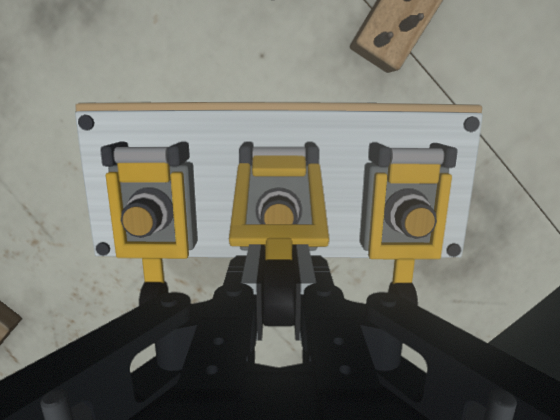

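The side crop shows the middle cover raised steeply, with its tab in the fingers at about (335,170). The left and right covers lie shut, and the marker and hex key appear undisturbed. The TCP has moved 55 mm forward and 80 mm up, which puts the opening at about 1.1 rad. The wrist view agrees, with the tab between the pads at (280,295).

```bash
python3 -c "
from rig import manip
print(manip.hand_in())"
```

```text
the job is handed in; nothing more can be done
None
```

I tapped all three bolts left to right, found the middle one loose (it sank about 7 mm to its seat), and handed in the job with its cover held open at about 1.1 rad and the other two covers shut; the verdict was not shown.

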